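# Find the loaded specimen canister by its weight and stand it on the balance

### The job

Three canisters that look alike lean in the rack, but only one still holds its steel specimen and is clearly heavier. Lift them to feel which it is, then stand that one upright in the middle of the balance's pan, setting it down gently, and see that the two light ones end up leaning in the rack's bays as they were. Leave the other things on the desk where they are.

Things in the scene. Friction and masses are not known exactly. Their poses are not given: they have to be found in the camera images.
- canister_a: sealed square aluminium canister, 40 x 40 x 100 mm with flat lid, looks like the other two. Origin: centre of its underside; z runs along it to the lid. Grip its two y faces (40 mm apart) near the lid, tool in line with its z. One of a, b, c (not always the same) holds a steel specimen and weighs 0.38 to 0.55 kg in all; the other two weigh 0.08 to 0.13 kg.
- canister_b: sealed square aluminium canister, 40 x 40 x 100 mm with flat lid, looks like the other two. Origin: centre of its underside; z runs along it to the lid. Grip its two y faces (40 mm apart) near the lid, tool in line with its z. See canister_a for the weights.
- canister_c: sealed square aluminium canister, 40 x 40 x 100 mm with flat lid, looks like the other two. Origin: centre of its underside; z runs along it to the lid. Grip its two y faces (40 mm apart) near the lid, tool in line with its z. See canister_a for the weights.
- rack: fixed aluminium rack, 316 mm wide (y), 115 mm deep (x), three open bays 100 mm apart along y. In each a canister stands on a ledge and leans 35 degrees from vertical, lid towards the robot: in the rack's frame its z axis is (-0.574, 0, 0.819), its y axis the rack's y. Origin: centre of the base on the desk; z up, x away from the robot.
- rack_bay0 (a point): left bay of the rack: where the centre of a seated canister's underside lies, 50 mm above the desk. 
- rack_bay1 (a point): middle bay of the rack: where the centre of a seated canister's underside lies, 50 mm above the desk. The back rest under the canister (robot's side) reaches 55 mm up along it, the low side fins 40 mm with 4.5 mm play each side; the upper 45 mm stands free, 60 mm from the next canister. Lift out and put back straight up and down (world z), still leaning; 40 mm up clears all.
- rack_bay2 (a point): right bay of the rack: where the centre of a seated canister's underside lies, 50 mm above the desk. 
- balance: fixed white bench balance, 185 mm deep, 150 mm wide, grey display panel on the robot's side; origin under it on the desk, z up, pan centre at (30, 0, 60) mm. The round steel pan tops it
- balance_pan (a point): centre of the top face of the balance's round steel pan, 120 mm across, 60 mm above the desk, rigid; z up
- jar: small grey sample jar, 30 mm across, 31 mm high; origin under its centre. Bystander, loose
- label_roll: white roll of labels lying flat, 62 mm across, 34 mm high; origin under its centre. Bystander, loose
- spray: small brown bottle with a green cap, 48 mm across, 80 mm high; origin under its centre. Bystander, loose
There are look-alikes about, which are no part of the job. Leave any orange or yellow look-alike of the canister_b alone.

How it is judged:
At the end, for the whole second after the job is handed in: The loaded canister stands upright (4.5 degrees) and at rest on the pan, its centre within 40 mm of the pan's, bearing on it with over 2.3 N; the other two sit in bays of the rack (any bay), leaning 35 degrees (within 7), their undersides within about 12 mm of the seats (((horizontal distance between canister_a and balance_pan below 0.04 m and z of canister_a in the frame of balance_pan between -0.006 and 0.006 m and angle between canister_a's own z axis and vertical below 0.08 rad and contact force between canister_a and balance above 2.3 N and linear speed of canister_a below 0.03 m/s and x of canister_b in the frame of rack between 0.015 and 0.045 m and y of canister_b in the frame of rack between -0.125 and 0.125 m and z of canister_b in the frame of rack between 0.038 and 0.062 m and angle between canister_b's own z axis and vertical between 0.49 and 0.73 rad and x of canister_c in the frame of rack between 0.015 and 0.045 m and y of canister_c in the frame of rack between -0.125 and 0.125 m and z of canister_c in the frame of rack between 0.038 and 0.062 m and angle between canister_c's own z axis and vertical between 0.49 and 0.73 rad) or (horizontal distance between canister_b and balance_pan below 0.04 m and z of canister_b in the frame of balance_pan between -0.006 and 0.006 m and angle between canister_b's own z axis and vertical below 0.08 rad and contact force between canister_b and balance above 2.3 N and linear speed of canister_b below 0.03 m/s and x of canister_c in the frame of rack between 0.015 and 0.045 m and y of canister_c in the frame of rack between -0.125 and 0.125 m and z of canister_c in the frame of rack between 0.038 and 0.062 m and angle between canister_c's own z axis and vertical between 0.49 and 0.73 rad and x of canister_a in the frame of rack between 0.015 and 0.045 m and y of canister_a in the frame of rack between -0.125 and 0.125 m and z of canister_a in the frame of rack between 0.038 and 0.062 m and angle between canister_a's own z axis and vertical between 0.49 and 0.73 rad) or (horizontal distance between canister_c and balance_pan below 0.04 m and z of canister_c in the frame of balance_pan between -0.006 and 0.006 m and angle between canister_c's own z axis and vertical below 0.08 rad and contact force between canister_c and balance above 2.3 N and linear speed of canister_c below 0.03 m/s and x of canister_a in the frame of rack between 0.015 and 0.045 m and y of canister_a in the frame of rack between -0.125 and 0.125 m and z of canister_a in the frame of rack between 0.038 and 0.062 m and angle between canister_a's own z axis and vertical between 0.49 and 0.73 rad and x of canister_b in the frame of rack between 0.015 and 0.045 m and y of canister_b in the frame of rack between -0.125 and 0.125 m and z of canister_b in the frame of rack between 0.038 and 0.062 m and angle between canister_b's own z axis and vertical between 0.49 and 0.73 rad))); the robot touches nothing.
It fails at once if a canister is dropped or slammed on the pan (moves at over 0.3 m/s within 15 mm of it) ((horizontal distance between canister_a and balance_pan below 0.05 m and z of canister_a in the frame of balance_pan below 0.015 m and linear speed of canister_a above 0.3 m/s) or (horizontal distance between canister_b and balance_pan below 0.05 m and z of canister_b in the frame of balance_pan below 0.015 m and linear speed of canister_b above 0.3 m/s) or (horizontal distance between canister_c and balance_pan below 0.05 m and z of canister_c in the frame of balance_pan below 0.015 m and linear speed of canister_c above 0.3 m/s)).
It fails at once if a loose bystander is pushed more than 30 mm from its place (distance of any of jar, label_roll, spray from where it was at the start of the episode above 0.03 m).
It also fails if it takes over 58 s, if anything falls off the work surface, if the arm or the gripper's body presses on something with over 40 N, if the wrist force passes 120 N, or if a joint passes its speed limit or range.

### The arm

A 6-joint arm with a two-finger parallel gripper is mounted at the origin on a cart in front of the work surface, level with it; the furniture and walls round the work are solid. World frame = base frame: x ahead of the robot, y to its left, z up, the work surface at z = 0. Lengths are in m, angles in rad, forces in N, time in s.
With the tool pointing down it reaches from about 0.35 to 0.8 m from the base axis. Payload 7.3 kg.
Tool frame: the origin (TCP) lies between the finger pads; the fingertips stand 25 mm ahead of it and the grasp point (between the pads) lies 6 mm ahead of it (r.tip_extent is the distance from the TCP to the fingertips, in m); z points along the fingers, y is the line along which they close (so a half turn about z gives the same grasp; the last joint's range is limited). The gripper opens to 85 mm and grips with 20 to 120 N. Pads are 22 mm wide; open, the fingers measure 114 mm over their backs; the gripper's body (76 mm by 85 mm) begins 54 mm behind the grasp point. The pads swing forward as they close: fully open they stand 13 mm farther back than shut.
Start: joints at [1.074, 0.342, 1.524, -0, 1.275, -0.146], TCP at [0.18, 0.493, 0.256] pointing down, gripper open.
Joint ranges: [-2.53, 2.53], [-0.77, 2.02], [0.04, 2.7], [-1, 4.14], [0.28, 2.66], [-3.11, 3.11]. Speed limits (rad/s): [2.57, 2.57, 3.14, 3.14, 3.14, 3.14].

### API

Orientations are given as a unit quaternion [x, y, z, w].
In Python, from workcell import r, command_gripper, optics gives the robot as it stands. The module is installed in compiled form; this text tells all that it offers. Calls block until the motion is done:
- r.reach(position, orientation): joint-space move of the TCP to a pose.
- r.move_straight(position, orientation=None, speed=0.15, max_force=None): straight line of the TCP; orientation=None keeps the orientation; speed is the mean speed in m/s. With max_force (N) it stops when the force on the tool has changed by that much, and returns True; else False.
- r.movej(angles): joint-space move.
- command_gripper(opening, force=None): finger opening in m; force is the grip in N (None keeps the last); returns when the fingers have stopped.
- r.hold(seconds).
- r.solve_ik(position, orientation): joint angles nearest the present ones, or None.
- r.read_state(): the state.
- optics.get_image(name): name is "scene" or "top"; returns (picture, depth): 400x640x3 uint8, red, green, blue; 400x640 float32, m along the optical axis (not along the pixel's ray), 0 where there is no reading.
- optics.camera_model(name): a dict with "K" (3x3 intrinsics, pixels), "R" (3x3) and "t" (3): a world point X has camera coordinates R X + t. Camera axes: x right, y down, z forward; pixel columns grow to the right and rows downward; lengths in m; the calibration is good to about 2 mm. A picture is of the moment at which its call begins. camera_model takes no time and is no camera call.
A pose or a line that the arm cannot do raises r.PlanningError and nothing moves.
- r.finish_job(): hands the job in; it is judged then, once.
The state is a dict: "time_s": time; "joint_positions": joint angles; "dq": joint speeds; "tau": joint torques, N m; "eef_pos": TCP position; "eef_rot": TCP orientation; "contact_force": force on the tool from outside, world axes, zero at the start; "torque": the same for the moment, N m; "grip_width": finger opening in m; "grip_force": force on a finger pad.
Only numpy, scipy, OpenCV 4.12 (cv2) and the standard library are available. Lean on these libraries where they do the work, as an engineer would, in place of code of your own. Each camera call takes 0.05 s, during which the arm holds its last target. There are 200 camera calls.

## Working session

There is one attempt and no reset: what is moved stays moved. The work goes in short steps, each a Python script; the robot and the scene stay as the last script left them, time stands still between calls to the robot, and variables do not carry over. Pictures are saved under pics/ and viewed, at most 10 in all, crops included, and the job is handed in when it is done.

```bash
mkdir -p pics; python3 - <<'E'
from workcell import r,optics
import cv2,numpy as np
for n in("scene","top"):
    p,d=optics.get_image(n); m=optics.camera_model(n)
    cv2.imwrite(f"pics/{n}0.png",p[:,:,::-1]); np.savez(f"{n}0.npz",p=p,d=d,**m)
    print(n,m["K"].tolist(),(-m["R"].T@m["t"]).round(3))
s=r.read_state();print(s["time_s"],s["eef_rot"],s["contact_force"],s["grip_width"],r.tip_extent)
E
```

```text
scene [[470.70624304612403, 0.0, 319.54722477984916], [0.0, 470.70624304612403, 198.3978239544627], [0.0, 0.0, 1.0]] [-0.713 -1.257  1.11 ]
top [[417.89128280112425, 0.0, 313.9489672481089], [0.0, 417.89128280112425, 203.20365588423883], [0.0, 0.0, 1.0]] [ 0.328 -0.235  1.398]
0.1 [ 1.74484361e-01  9.84659719e-01 -6.34746275e-04 -2.07448922e-04] [ 0.12648677 -0.40652424  0.48873215] 0.08503035823920592 0.025
```

View pics/scene0.png

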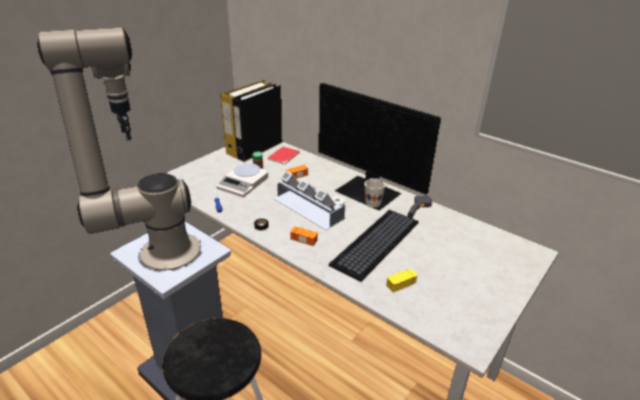

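View pics/top0.png

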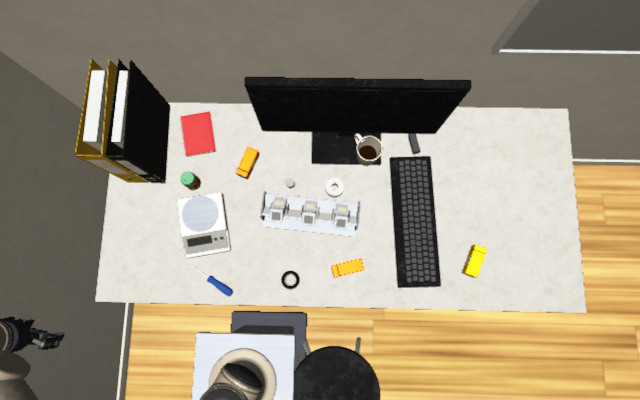

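The top view shows the rack at about (310,214), with three canisters whose lids are near (278,207), (310,212) and (342,215). The balance pan is at (200,213), the jar at (290,183), the label roll at (335,187) and the spray at (189,180). Look-alikes lying flat on the desk are orange at (247,162), orange at (348,268) and yellow at (475,261). I choose the three grey ones in the rack and check them in a close crop.

```bash
cat >fit.py <<'E'
import numpy as np
from scipy.optimize import least_squares
def cloud(f):
    z=np.load(f); d=z["d"]; v,u=np.mgrid[:400,:640]
    K=z["K"]; c=np.stack([(u-K[0,2])/K[0,0]*d,(v-K[1,2])/K[1,1]*d,d],-1)
    P=(c-z["t"])@z["R"]; P[d==0]=np.nan; return P
LX=np.array([.819,0,.574]);LZ=np.array([-.574,0,.819])
def sdf(p,ys=(.1,0,-.1)):
    best=None
    for y in ys:
        q=p-np.array([.03,y,.05]); l=np.stack([q@LX,q[:,1],q@LZ-.05],-1)
        e=np.abs(l)-[.02,.02,.05]; s=np.linalg.norm(np.maximum(e,0),axis=1)+np.minimum(e.max(1),0)
        best=s if best is None else np.where(abs(s)<abs(best),s,best)
    return best
def local(p,w):
    c,s=np.cos(w[2]),np.sin(w[2]); d=p-[w[0],w[1],0]
    return np.stack([c*d[:,0]+s*d[:,1],-s*d[:,0]+c*d[:,1],d[:,2]],-1)
E
python3 - <<'E'
import cv2,numpy as np
from fit import *
z=np.load("top0.npz");p=z["p"][:,:,::-1]
cv2.imwrite("pics/crop0.png",cv2.resize(p[150:290,165:375],None,fx=3.7,fy=3.7,interpolation=cv2.INTER_CUBIC))
T=cloud("top0.npz");S=cloud("scene0.npz")
for n,(u,v) in dict(lid0=(278,207),lid1=(310,212),lid2=(342,215),pan=(200,213),jar=(290,183),roll=(335,193),spray=(189,180),cornL=(263,200),cornR=(359,205),desk=(240,270)).items(): print(n,T[v,u].round(4))
w0=np.array([T[212,310][0]+.02,T[212,310][1],-.08])
allp=[]
for n,P in(("top",T),("scene",S)):
    q=P.reshape(-1,3);q=q[np.isfinite(q).all(1)]
    l=local(q,w0);m=(abs(l[:,0])<.09)&(abs(l[:,1])<.16)&(l[:,2]>.098)&(l[:,2]<.17)
    allp.append(q[m])
for n,q in zip(("top","scene","both"),allp+[np.vstack(allp)]):
    f=least_squares(lambda w:sdf(local(q-[0,0,w[3]],w)),list(w0)+[0],loss="soft_l1",f_scale=.002)
    print(n,len(q),f.x.round(4),np.median(abs(sdf(local(q-[0,0,f.x[3]],f.x)))).round(4))
for n,P in(("top",T),("scene",S)):
    q=P.reshape(-1,3);q=q[np.isfinite(q).all(1)];c=T[213,200]
    m=(np.hypot(*(q[:,:2]-c[:2]).T)<.1)&(abs(q[:,2]-.06)<.004)
    k,R=cv2.minEnclosingCircle(q[m][:,:2].astype(np.float32));print(n,"pan",m.sum(),np.median(q[m],0).round(4),np.round(k,4),round(R,4))
E
```

```text
lid0 [ 0.5437 -0.1055  0.1286]
lid1 [ 0.5294 -0.2046  0.1328]
lid2 [ 0.5228 -0.303   0.1272]
pan [0.5309 0.1548 0.059 ]
jar [ 0.6435 -0.1326  0.0278]
roll [ 0.612  -0.2842  0.0277]
spray [0.635  0.1917 0.0813]
cornL [ 0.5755 -0.0503  0.0715]
cornR [ 0.5654 -0.3606  0.0691]
desk [ 0.3517  0.0266 -0.0043]
top 753 [ 5.335e-01 -1.998e-01 -8.990e-02 -2.000e-04] 0.0011
scene 429 [ 5.325e-01 -1.990e-01 -9.300e-02  4.000e-04] 0.002
both 1182 [ 0.5334 -0.1993 -0.0905 -0.    ] 0.0013
top pan 884 [0.5289 0.1581 0.0596] [0.5478 0.1662] 0.0796
scene pan 233 [0.5257 0.156  0.0598] [0.5462 0.1603] 0.0832
```

View pics/crop0.png

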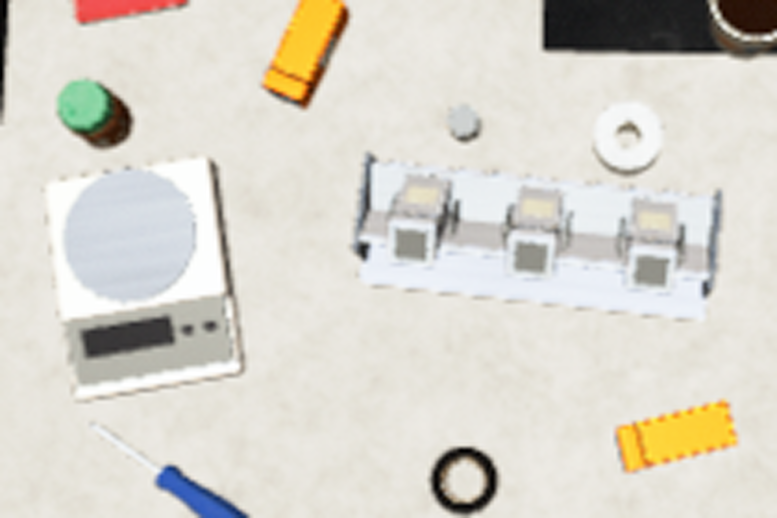

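The crop confirms it: three grey canisters lean in the rack, and the orange and yellow ones are dashed blocks on the desk, to be left alone. The rack fit is (0.5334, -0.1995), yaw -0.09, and both cameras agree on it to within about 1 mm. The pan is at about (0.529, 0.156, 0.06). Next I weigh the canisters.

```bash
cat >h.py <<'E'
import numpy as np
from scipy.spatial.transform import Rotation as Rot
from workcell import r,command_gripper,optics
W=np.array([.5334,-.1995]);YAW=-.0905
RZ=Rot.from_euler("z",YAW)
PAN=np.array([.529,.156,.06]); H=.089   # TCP height along canister
LZ=RZ.apply([-.5736,0,.8192])
seat=lambda k:np.r_[W,0]+RZ.apply([.03,.1-.1*k,.05])
def tool(z,y):   # tool frame from canister z,y axes
    t=-np.asarray(z); return Rot.from_matrix(np.stack([np.cross(y,t),y,t],1))
def quats(z,y): return [tool(z,y).as_quat(),tool(z,-np.asarray(y)).as_quat()]
def F(n=10):
    a=[]
    for _ in range(n): r.hold(.02);a.append(r.read_state()["contact_force"])
    return np.mean(a,0)
E
python3 - <<'E'
from h import *
y=RZ.apply([0,1,0])
for q in quats(LZ,y):
    for k in range(3):
        s=seat(k)+H*LZ
        print(k,s.round(3),[None if j is None else np.round(j,2) for j in(r.solve_ik(s,q),r.solve_ik(s+.09*LZ,q))])
for yaw in(YAW,0,.2,.6):
  for q in quats([0,0,1],Rot.from_euler("z",yaw).apply([0,1,0])):
    j=r.solve_ik(PAN+[0,0,H],q); print(yaw,None if j is None else np.round(j,2))
E
```

```text
0 [ 0.521 -0.098  0.123] [None, array([-0.5 ,  0.12,  2.2 ,  0.75,  0.34, -2.64])]
1 [ 0.512 -0.198  0.123] [array([-0.68,  0.39,  2.1 ,  1.23,  0.34,  3.  ]), array([-0.76,  0.17,  2.13,  0.86,  0.49, -2.95])]
2 [ 0.503 -0.297  0.123] [array([-0.87,  0.45,  1.98,  1.06,  0.48,  3.02]), array([-0.96,  0.26,  2.01,  0.84,  0.63, -3.08])]
0 [ 0.521 -0.098  0.123] [None, array([-0.5 ,  0.12,  2.2 ,  0.75,  0.34,  0.51])]
1 [ 0.512 -0.198  0.123] [array([-0.68,  0.39,  2.1 ,  1.23,  0.34, -0.14]), array([-0.76,  0.17,  2.13,  0.86,  0.49,  0.19])]
2 [ 0.503 -0.297  0.123] [array([-0.87,  0.45,  1.98,  1.06,  0.48, -0.12]), array([-0.96,  0.26,  2.01,  0.84,  0.63,  0.06])]
-0.0905 [ 0.15  0.5   1.6  -0.    1.05 -1.33]
-0.0905 [ 0.15  0.5   1.6  -0.    1.05  1.81]
0 [ 0.15  0.5   1.6  -0.    1.05 -1.42]
0 [ 0.15  0.5   1.6  -0.    1.05  1.72]
0.2 [ 0.15  0.5   1.6  -0.    1.05 -1.62]
0.2 [ 0.15  0.5   1.6  -0.    1.05  1.52]
0.6 [ 0.15  0.5   1.6  -0.    1.05 -2.02]
0.6 [ 0.15  0.5   1.6  -0.    1.05  1.12]
```

```bash
python3 - <<'E'
from h import *
y=RZ.apply([0,1,0])
for tilt in(30,25,20,15):
    a=np.radians(tilt); tz=RZ.apply([-np.sin(a),0,np.cos(a)])
    q=quats(tz,y)[1]
    for k in range(3):
        g=seat(k)+.083*LZ+.006*tz
        print(tilt,k,[None if j is None else np.round(j,2).tolist() for j in(r.solve_ik(g,q),r.solve_ik(g+.08*tz,q),r.solve_ik(g+[0,0,.05],q))])
    b=np.radians(tilt-35); tz=np.array([-np.sin(b),0,np.cos(b)])
    j=r.solve_ik(PAN+[0,0,.083]+.006*Rot.from_euler("z",.15).apply(tz),quats(Rot.from_euler("z",.15).apply(tz),Rot.from_euler("z",.15).apply([0,1,0]))[1]);print("pan",None if j is None else j.round(2))
E
```

```text
30 0 [None, [-0.46, 0.16, 2.11, 0.46, 0.41, 0.82], [-0.42, 0.26, 2.05, 0.46, 0.37, 0.85]]
30 1 [[-0.65, 0.39, 2.04, 0.83, 0.37, 0.28], [-0.71, 0.21, 2.05, 0.61, 0.53, 0.48], [-0.65, 0.3, 1.99, 0.61, 0.48, 0.52]]
30 2 [[-0.84, 0.45, 1.92, 0.79, 0.5, 0.18], [-0.9, 0.29, 1.93, 0.64, 0.65, 0.3], [-0.84, 0.37, 1.87, 0.64, 0.6, 0.34]]
pan [ 0.15  0.54  1.53 -0.    1.16  1.57]
25 0 [[-0.4, 0.36, 2.03, 0.39, 0.35, 0.92], [-0.43, 0.18, 2.03, 0.28, 0.54, 1.02], [-0.4, 0.28, 1.98, 0.28, 0.49, 1.04]]
25 1 [[-0.62, 0.4, 1.97, 0.52, 0.44, 0.6], [-0.66, 0.23, 1.97, 0.41, 0.62, 0.7], [-0.62, 0.31, 1.92, 0.41, 0.57, 0.73]]
25 2 [[-0.8, 0.46, 1.86, 0.55, 0.56, 0.43], [-0.85, 0.31, 1.85, 0.46, 0.71, 0.5], [-0.8, 0.38, 1.8, 0.46, 0.67, 0.53]]
pan [ 0.15  0.58  1.45 -0.    1.28  1.57]
20 0 [[-0.38, 0.38, 1.96, 0.22, 0.47, 1.1], [-0.4, 0.21, 1.94, 0.17, 0.66, 1.14], [-0.38, 0.3, 1.91, 0.17, 0.61, 1.15]]
20 1 [[-0.59, 0.41, 1.9, 0.33, 0.54, 0.81], [-0.63, 0.26, 1.88, 0.27, 0.72, 0.86], [-0.59, 0.33, 1.85, 0.27, 0.67, 0.88]]
20 2 [[-0.77, 0.47, 1.79, 0.37, 0.63, 0.62], [-0.81, 0.33, 1.77, 0.32, 0.8, 0.66], [-0.77, 0.4, 1.74, 0.32, 0.75, 0.68]]
pan [ 0.15  0.63  1.38 -0.    1.39  1.57]
15 0 [[-0.37, 0.4, 1.89, 0.13, 0.6, 1.2], [-0.38, 0.25, 1.85, 0.1, 0.79, 1.22], [-0.37, 0.33, 1.83, 0.11, 0.73, 1.22]]
15 1 [[-0.57, 0.43, 1.84, 0.2, 0.65, 0.95], [-0.59, 0.29, 1.79, 0.17, 0.83, 0.97], [-0.57, 0.36, 1.78, 0.17, 0.77, 0.98]]
15 2 [[-0.74, 0.49, 1.73, 0.24, 0.73, 0.76], [-0.77, 0.36, 1.69, 0.21, 0.9, 0.78], [-0.74, 0.43, 1.67, 0.21, 0.84, 0.8]]
pan [ 0.15  0.68  1.31 -0.    1.5   1.57]
```

```bash
cat >>h.py <<'E'
y=RZ.apply([0,1,0]); TILT=np.radians(22)
TZ=RZ.apply([-np.sin(TILT),0,np.cos(TILT)]); Q=quats(TZ,y)[1]
grasp=lambda k:seat(k)+.083*LZ+.006*TZ
def pick(k):
    g=grasp(k); r.reach(g+.09*TZ,Q); 
    hit=r.move_straight(g,Q,speed=.1,max_force=8); f0=F()
    command_gripper(.03,70); s=r.read_state()
    r.move_straight(g+[0,0,.025],Q,speed=.06); r.hold(.2); f1=F()
    print(k,"hit",hit,"width",round(s["grip_width"],4),"f0",f0.round(2),"lift",(f1-f0).round(2),r.read_state()["time_s"])
    return (f0-f1)[2]
def putback(k):
    hit=r.move_straight(grasp(k),Q,speed=.04,max_force=8)
    e=r.read_state()["eef_pos"]; print("down",hit,(e-grasp(k)).round(4))
    command_gripper(.07); r.move_straight(e+.09*TZ,Q,speed=.2)
E
python3 - <<'E'
from h import *
command_gripper(.07,70)
for k in(0,1,2):
    w=pick(k)
    if w>2.3: print("heavy",k);break
    putback(k)
print(r.read_state()["time_s"])
p,d=optics.get_image("top");m=optics.camera_model("top");np.savez("top1.npz",p=p,d=d,**m)
import cv2;cv2.imwrite("pics/crop1.png",cv2.resize(p[140:300,165:375,::-1],None,fx=3.7,fy=3.7,interpolation=cv2.INTER_CUBIC))
E
```

```text
0 hit False width 0.0392 f0 [-0.07 -0.01 -0.  ] lift [ 0.17  0.19 -1.25] 5.3083
down True [ 0.     -0.      0.0004]
1 hit False width 0.0394 f0 [-0.04  0.14 -0.1 ] lift [ 0.06 -0.12 -1.  ] 9.9333
down True [0.     0.0001 0.0004]
2 hit False width 0.0393 f0 [ 0.09 -0.34 -0.19] lift [-0.07  0.34 -3.92] 14.5583
heavy 2
14.5583
```

View pics/crop1.png

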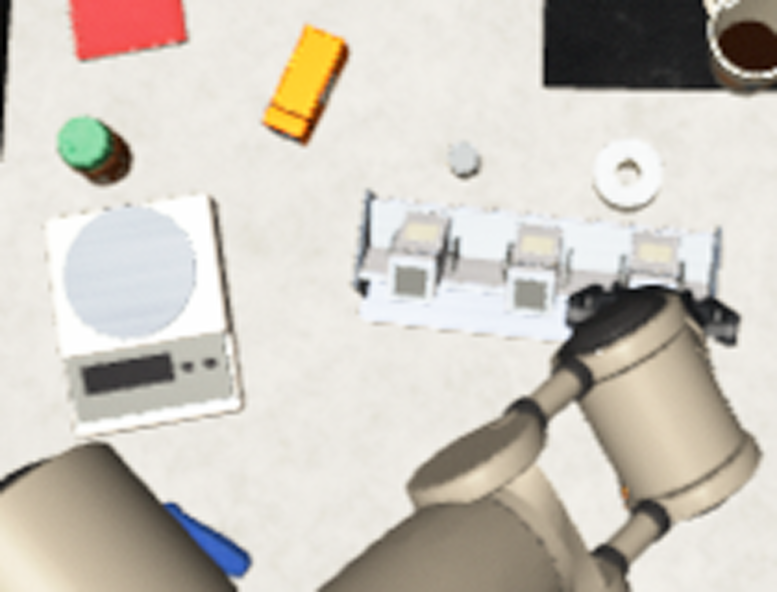

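Bay 2 is the heavy one (3.9 N against 1.25 and 1.0 N). The picture shows the two light canisters seated as before, with lids at crop (410,280) and (530,290), and the bystanders unmoved. I carry the heavy one over and look at it before lowering.

```bash
cat >>h.py <<'E'
b=TILT-np.radians(35); RP=Rot.from_euler("z",.15)
PZ=RP.apply([-np.sin(b),0,np.cos(b)]); PQ=quats(PZ,RP.apply([0,1,0]))[1]
place=PAN+[0,0,.083]+.006*PZ
E
python3 - <<'E'
from h import *
import cv2
r.move_straight(grasp(2)+[0,0,.15],Q,speed=.12)
r.reach(place+[0,0,.13],PQ); r.move_straight(place+[0,0,.03],PQ,speed=.1); r.hold(.2)
s=r.read_state();print(s["time_s"],s["grip_width"],s["contact_force"],(s["eef_pos"]-place).round(4))
out=[]
for n,(u,v) in dict(scene=(243,160),top=(205,215)).items():
    p,d=optics.get_image(n);m=optics.camera_model(n);np.savez(n+"2.npz",p=p,d=d,**m)
    out.append(cv2.resize(p[v-45:v+45,u-45:u+45,::-1],(400,400),interpolation=cv2.INTER_CUBIC))
cv2.imwrite("pics/pan2.png",np.hstack(out))
E
```

```text
18.8167 0.0392495012643036 [-0.69831681  0.43932333 -3.94728244] [0.0002 0.     0.0305]
```

View pics/pan2.png

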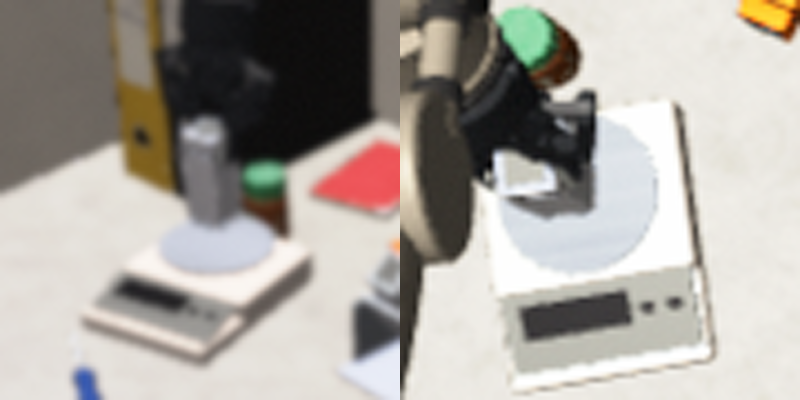

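In the left half the canister hangs nearly upright over the pan. It runs from (200,130) to (212,220) in that half, parallel to the binder edges. I lower it slowly.

```bash
python3 - <<'E'
from h import *
import cv2
hit=r.move_straight(place-[0,0,.008],PQ,speed=.025,max_force=3)
r.hold(.2);s=r.read_state();e=s["eef_pos"];print(hit,(e-place).round(4),s["contact_force"],s["torque"])
w=s["grip_width"]
for o in(.045,.055,.07): command_gripper(o,20)
r.hold(.3);print(F())
r.move_straight(e+.1*PZ,PQ,speed=.1)
j=np.array(r.read_state()["joint_positions"]);j[0]+=1.0;r.movej(j)
out=[]
for n,(u,v) in dict(scene=(243,165),top=(205,215)).items():
    p,d=optics.get_image(n);m=optics.camera_model(n);np.savez(n+"3.npz",p=p,d=d,**m)
    out.append(cv2.resize(p[v-45:v+45,u-45:u+45,::-1],(400,400),interpolation=cv2.INTER_CUBIC))
cv2.imwrite("pics/pan3.png",np.hstack(out))
from fit import *
T=cloud("top3.npz").reshape(-1,3);T=T[np.isfinite(T).all(1)]
m=(np.hypot(*(T[:,:2]-PAN[:2]).T)<.06)&(T[:,2]>.14)&(T[:,2]<.19);print("lid",m.sum(),np.median(T[m],0).round(4),np.ptp(T[m],0).round(4))
c=T[m];c=c[abs(c[:,2]-np.median(c[:,2]))<.006];print("slopes",np.linalg.lstsq(np.c_[c[:,:2],np.ones(len(c))],c[:,2],rcond=None)[0].round(3))
w=np.r_[W,YAW];l=local(T,w);q=l[(abs(l[:,0])<.09)&(abs(l[:,1])<.16)&(l[:,2]>.098)&(l[:,2]<.17)]
print("rack",len(q),np.median(abs(sdf(q,(.1,0)))),[(round(float(q[abs(q[:,1]-yy)<.05][:,1].mean()),4)) for yy in(.1,0)],r.read_state()["time_s"])
E
```

```text
True [-0.0001 -0.0001  0.0015] [0.16088017 0.53006002 5.14224203] [ 0.17146    -0.00430218 -0.04835681]
[ 0.13417218  0.11757956 -0.11154445]
lid 200 [0.5273 0.1524 0.159 ] [0.0427 0.0439 0.0259]
slopes [0.005 0.003 0.156]
rack 509 0.0010610212762600796 [0.0986, -0.0006] 24.7
```

View pics/pan3.png

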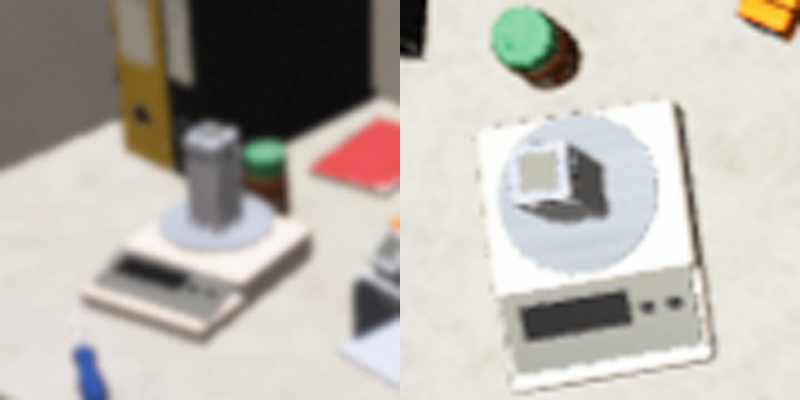

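The canister stands upright in the middle of the pan: the lid is level at z = 0.159 and about 4 mm off centre. The light two fit their bays, and the spray is untouched at (525,40). I hand the job in.

```bash
python3 -c "
from workcell import r
print(r.finish_job())"
```

```text
the job is handed in; nothing more can be done
None
```

The job is handed in; no verdict came back. The heavy canister (about 0.40 kg, from the right bay) stands upright about 4 mm from the pan's centre, and the two light ones lean in the left and middle bays.

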